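# Cap the pure-water can: lock the groove coupler cap on its adapter

## Robot

A 7-joint arm with a two-finger parallel gripper is mounted at the origin on the work surface. World frame = base frame: x ahead of the robot, y to its left, z up, the work surface at z = 0. Lengths are in m, angles in rad, forces in N, time in s.
With the tool pointing down it reaches from about 0.4 to 0.85 m from the base axis. Payload 10.4 kg.
Tool frame: the origin (TCP) lies midway between the tips of the shut fingers; the grasp point (between the pads) lies 19 mm behind it; z points along the fingers, y is the line along which they close (so a half turn about z gives the same grasp; the last joint's range is limited). The gripper opens to 87 mm and grips with 3 to 60 N. Pads are 19 mm wide; open, the fingers measure 117 mm over their backs; the gripper's body (75 mm by 190 mm) begins 51 mm behind the grasp point.
Start: joints at [1.212, 0.332, -0.065, 1.46, 0.022, 1.35, -0.088], TCP at [0.206, -0.59, 0.223] pointing down, gripper open.
Joint ranges: [-2.6, 2.6], [-0.5, 2.12], [-1.47, 1.34], [0.16, 2.42], [-1.27, 4.41], [0.06, 2.06], [-2.6, 2.6]. Speed limits (rad/s): [2.22, 2.22, 2.79, 2.79, 3.14, 3.14, 3.14].

## Interface

Orientations are given as a unit quaternion [x, y, z, w].
In Python, from bench import r gives the robot as it stands.
- The arm moves only by the tool arm_command, never from a script. Its argument "moves" is one flat list of numbers, 4 for each row, row after row: the shift along the tool's x, y, z in cm, then the turn about the tool's z in degrees. A call has 1 to 12 rows; each row shifts and turns the commanded pose from where the row before left it, along the tool's axes as they then stand; what a row does not reach is not made up. A row lasts 1/12 s, in which the tool goes at most 41.7 mm and 7.16 degrees, less where a joint would pass 70% of its speed; a pose out of reach is approached as far as the arm can. A call with a gripper value outside its range is refused whole. "fingers" is the opening in per cent of the stroke, from 0 (shut) to 100 (fully open), set as the call begins (left out, the last holds). The fingers move at their own pace and stop on an object; "squeeze" is the grip in N (left out, the last holds). Time passes only in rows, so rows that do not move let the fingers close. It gives the time, the measured TCP pose, the force, the opening and the grip force at its end, in the units of the state.
- r.read_state(): the state, without advancing time (a new reading comes with each control period).
- r.camera(name): name is "scene" or "top"; returns the picture (384x512x3 uint8, red, green, blue); there is no depth.
- r.camera_info(name): a dict with "fx", "fy", "cx", "cy" (pixels), "origin" and "attitude" of the camera in the world. Camera axes: x right, y up, looking along -z (the intrinsics and any distortion apply to the point x, -y, -z); pixel columns grow to the right and rows downward; lengths in m; the calibration is good to about 2 mm. A picture is of the moment at which its call begins. camera_info takes no time and is no camera call.
- r.close_job(): hands the job in; it is judged then, once.
The state is a dict: "time": time; "joint_positions": joint angles; "joint_vel": joint speeds; "joint_torque": joint torques, N m; "ee_pos": TCP position; "eef_rot": TCP orientation; "ft_force": force on the tool from outside, world axes, zero at the start; "torque": the same for the moment, N m; "width": finger opening in m; "grip_force": force on a finger pad.
Only numpy, scipy, OpenCV 4.12 (cv2) and the standard library are available. Lean on these libraries where they do the work, as an engineer would, in place of code of your own. Each camera call takes 0.05 s, during which the arm holds its last target. There are 200 camera calls.

## Task

The pure-water can has been filled: set the cam-arm cap over its upright filling port, press the cap down firmly until its seal is home, then swing both cam arms down together until they hang fully down along the neck and the cap is locked. Feel your way and do not lean hard on the port or squeeze the arms harder than they need, keep the two arms level with each other on the way down, leave the other things on the bench alone, and let go at the end.

Things in the scene. Friction and masses are not known exactly. Their poses are not given: they have to be found in the camera images.
- can: squat round stainless can, 198 mm across the lid, 105 mm tall to the lid's top, fixed on the bench; origin at the centre of its underside, z up. On the lid: a flat gauge and a brass valve (tops 119 mm above the bench) and, off centre, the upright filling port: a steel neck 26 mm thick with a 38 mm hexagon (35 to 47 mm below the port's rim) and a groove adapter on top.
- port (a point): point on the port's vertical axis, 185 mm above the bench, 80 mm above the lid. The adapter (32 mm diameter, 2.5 mm chamfer at its rim, a groove all round 10 to 22 mm below the rim) sits on a neck clamped by hand in a gland nut: its rim stands anywhere from 9 mm below to 9 mm above this point, so its height must be felt. Any turn of the cap about the axis will do.
- cap: aluminium cap (closed groove coupler), 41 mm diameter, 38 mm tall, bore 34.4 mm, about 0.3 kg, standing mouth down on the bench with its two cam arms out to the sides; origin at the centre of the mouth's rim (its lowest face), z up, y towards the left arm. It slides 19.5 mm over the adapter until its seal meets the rim; locked, its mouth is 28 mm below the adapter's rim.
- cap_top (a point): centre of the cap's flat closed top, 38 mm above its mouth
- gasket (a point): centre of the lower face of the stiff lip seal in the cap's bore, 19.5 mm above the mouth while free. Pushing the cap onto the port drives it up to 9 mm further in: 5 N at first, 13 N at 7 mm, 15 N at 9 mm, where it turns solid and the force shoots up. Home means past 7 mm; let go, it stays at 7 to 8 mm. The locked arms hold it at about 8 mm.
- lever_l (a joint): left cam arm (cap's +y side), rad: 0 = sticking straight out, level; below 0 = tip higher; 1.57 = hanging down along the neck, locked (stop 1.62). Flat steel, 11 mm wide, 4 mm thick, pin 21.5 mm off the cap's axis, 14 mm above the mouth; it ends 55 mm from the pin. It stays where left; turning takes 0.07 N m, more over the last 0.7 rad, where the cam draws the cap down. Locked, the arms' outer faces are 57 mm apart.
- lever_r (a joint): right cam arm, the mirror image on the cap's -y side: same values, 1.57 = locked. Pressed inwards about 30 mm below their pins, some 5 to 10 N on each arm locks them; 40 N on each is too much for the port
- l_tip (a point): on the upper (when locked, outer) face of the left arm, at its round eye, 48 mm out from the pin; straight out, this face lies 7 mm above the pin
- r_tip (a point): the same point on the right arm
- medium: small bottle, 52 mm diameter, 85 mm tall, a bystander; origin under its centre
- dishes: stack of two culture dishes, 60 mm diameter, 27 mm tall, a bystander; origin under its centre
- joystick: white control box 100 x 130 x 45 mm with a black joystick to 103 mm, a bystander; origin under its centre
- tipbox: blue box with a clear lid, 85 x 120 x 54 mm, a bystander; origin under its centre
There are look-alikes about, which are no part of the job. Of the things shaped like the cap, the aluminium one is meant. Of the things shaped like the can, the stainless one is meant.

How it is judged:
On the way:
1. the cap is over the port, pressed home on its seal, with both cam arms still up (horizontal distance between cap and port below 0.004 m and z of gasket in the frame of cap above 0.0265 m and value of joint each of lever_l, lever_r below 0.75 rad), for 0.2 s.
At the end, for the whole second after the job is handed in: both cam arms are down (each past 1.45 rad), the seal is driven in by more than 7 mm (its lower face more than 26.5 mm above the cap's mouth), the cap stands on the port upright (within 0.06 rad) and centred within 4 mm, at rest and released (value of joint each of lever_l, lever_r above 1.45 rad and z of gasket in the frame of cap above 0.0265 m and horizontal distance between cap and port below 0.004 m and angle between cap's own z axis and vertical below 0.06 rad and z of cap in the frame of port between -0.041 and -0.015 m and linear speed of cap below 0.01 m/s); the robot touches nothing.
It fails at once if one cam arm runs ahead of the other by more than about 0.5 rad (30 degrees) ((value of joint lever_l above 0.85 rad and value of joint lever_r below 0.3 rad) or (value of joint lever_l above 1.25 rad and value of joint lever_r below 0.7 rad) or (value of joint lever_l above 1.45 rad and value of joint lever_r below 0.95 rad) or (value of joint lever_r above 0.85 rad and value of joint lever_l below 0.3 rad) or (value of joint lever_r above 1.25 rad and value of joint lever_l below 0.7 rad) or (value of joint lever_r above 1.45 rad and value of joint lever_l below 0.95 rad)).
It fails at once if the cap is pressed on the port with more than 36 N while both arms are up, or loads it with more than 60 N in all while the arms are swung (locked it holds about 35 N of cam and seal load) ((contact force between cap and can above 36 N and value of joint each of lever_l, lever_r below 0.3 rad) or contact force between cap and can above 60 N).
It fails at once if a bystander is pushed more than 15 mm (distance of any of medium, dishes, joystick, tipbox from where it was at the start of the episode above 0.015 m).
It also fails if it takes over 70 s, if anything falls off the work surface, if the arm or the gripper's body presses on something with over 40 N, if the wrist force passes 120 N, or if a joint passes its speed limit or range.

## Working session

There is one attempt and no reset: what is moved stays moved. The work goes in short steps, Python scripts to look and compute and a tool call to move; the robot and the scene stay as the last step left them, time stands still between calls to the robot, and variables do not carry over. Pictures are saved under pics/ and viewed, at most 10 in all, crops included, and the job is handed in when it is done.

Besides the shell and the picture viewer there is one more tool, called after "Emit:" as name(argument=value, ...) on one line, values as JSON. arm_command: Moves the arm, as the interface text tells. Its arguments: {"type":"object","properties":{"moves":{"type":"array"},"fingers":{"type":"number"},"squeeze":{"type":"number"}},"required":["moves"]}

```bash
ls; mkdir -p pics; python3 - <<'E'
from bench import r
import cv2
s=r.read_state();print({k:s[k] for k in('time','ee_pos','eef_rot','width','ft_force')})
for n in('scene','top'):
    im=r.camera(n);cv2.imwrite(f'pics/{n}0.png',im[:,:,::-1]);print(n,r.camera_info(n))
E
```

```text
pics
{'time': 0.0, 'ee_pos': array([ 0.2057931 , -0.58968925,  0.22170585]), 'eef_rot': array([ 9.85935103e-01,  1.67126823e-01, -1.78176280e-04, -7.52474557e-04]), 'width': 0.08695980584377436, 'ft_force': array([-0.10654071,  0.21518991, -0.24733239])}
scene {'fx': 440.18062662742864, 'fy': 440.18062662742864, 'cx': 255.49122670925118, 'cy': 191.7936928356961, 'origin': array([ 1.39908058, -0.52427629,  1.17050895]), 'attitude': array([0.32812397, 0.18038616, 0.45641602, 0.80714305])}
top {'fx': 375.98955542299825, 'fy': 375.98955542299825, 'cx': 246.09978943332948, 'cy': 190.05482598416756, 'origin': array([ 0.3003713 , -0.01685508,  1.30664511]), 'attitude': array([-0.0711071 ,  0.07559637,  0.72271889, -0.68330547])}
```

View pics/scene0.png

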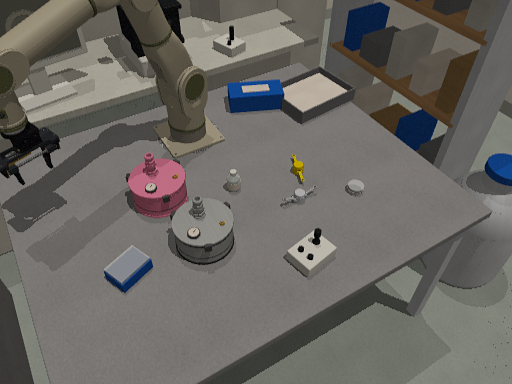

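View pics/top0.png

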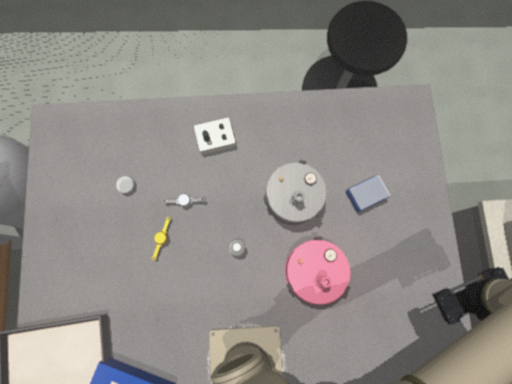

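The scene view shows the steel can at about (203,230) with its port top at (198,199), and the aluminium cap at (299,196). In the top view the port is at about (298,197) and the cap at (184,201), with its arms along the image row. Next: enlarged crops.

```bash
cat > h.py <<'E'
import numpy as np,cv2
from scipy.spatial.transform import Rotation as R
from bench import r
def ray(n,u,v):
    c=r.camera_info(n);d=np.array([(u-c['cx'])/c['fx'],-(v-c['cy'])/c['fy'],-1]);return np.array(c['origin']),R.from_quat(c['attitude']).apply(d)
def plane(n,u,v,z):
    o,d=ray(n,u,v);return o+d*(z-o[2])/d[2]
def proj(n,p):
    c=r.camera_info(n);q=R.from_quat(c['attitude']).inv().apply(np.array(p)-c['origin']);return np.array([c['cx']-c['fx']*q[0]/q[2],c['cy']+c['fy']*q[1]/q[2]])
def tri(a,b):
    (o1,d1),(o2,d2)=ray('scene',*a),ray('top',*b)
    t=np.linalg.lstsq(np.c_[d1,-d2],o2-o1,rcond=None)[0];p,q=o1+t[0]*d1,o2+t[1]*d2
    return (p+q)/2,np.linalg.norm(p-q)
E
python3 - <<'E'
import cv2,numpy as np
s=cv2.imread('pics/scene0.png');t=cv2.imread('pics/top0.png')
def c(im,u,v):return cv2.resize(im[v-18:v+18,u-25:u+25],(400,288),interpolation=cv2.INTER_CUBIC)
o=np.vstack([np.hstack([c(s,299,196),c(s,198,205)]),np.hstack([c(t,184,201),c(t,298,197)])])
cv2.imwrite('pics/crop.png',o)
E
python3 - <<'E'
from h import *
print(tri((299,191),(184,201)),tri((197.5,198),(297.5,196)))
print(plane('scene',299,191,.038),plane('top',184,201,.038),plane('scene',197.5,198,.185),plane('top',297.5,196,.185))
E
```

```text
(array([0.5430727 , 0.18509204, 0.03539072]), np.float64(0.005690264655111553)) (array([ 0.51162773, -0.18716202,  0.17370892]), np.float64(0.0003887839612965029))
[0.54580711 0.18633054 0.038     ] [0.54121952 0.18210115 0.038     ] [ 0.52176976 -0.19080983  0.185     ] [ 0.50944503 -0.18564136  0.185     ]
```

View pics/crop.png

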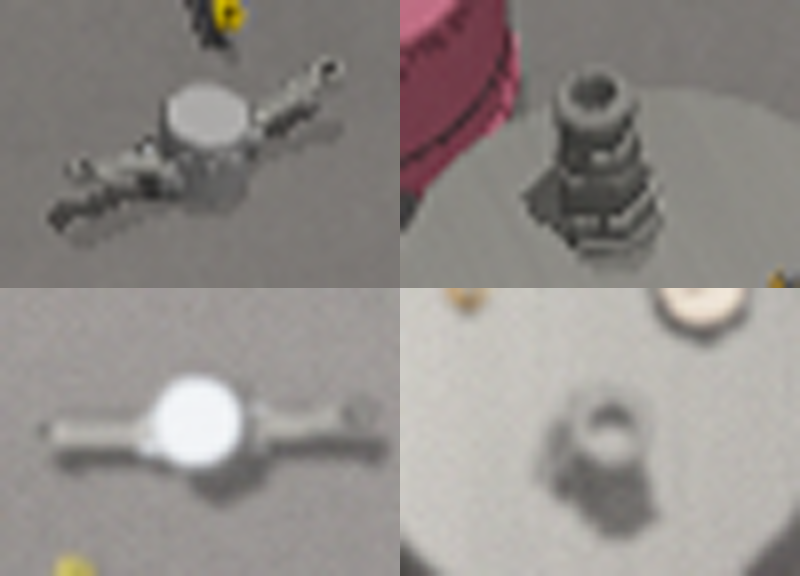

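The crops, 8x enlarged, give these full-image positions:
- **Cap top centre:** scene about (299.5,192), top view about (183.3,199.3). Its arms lie level along the image row.
- **Port rim centre:** scene about (197.2,198.2), top view about (298.5,196.3).

I'll refine both by masks.

```bash
python3 - <<'E'
from h import *
def blob(n,u,v,thr,rad=9):
    g=cv2.cvtColor(cv2.imread(f'pics/{n}0.png'),cv2.COLOR_BGR2GRAY)
    s=cv2.resize(g[v-rad*2:v+rad*2,u-rad*2:u+rad*2],None,fx=8,fy=8,interpolation=cv2.INTER_CUBIC)
    cs,_=cv2.findContours((s>thr).astype('uint8'),0,2)
    c=min(cs,key=lambda c:abs(cv2.pointPolygonTest(c,(rad*16.,rad*16.),True)-50) if cv2.pointPolygonTest(c,(rad*16.,rad*16.),False)>0 else 1e9)
    e=cv2.fitEllipse(c);return (np.array(e[0])+.5)/8-.5+[u-2*rad,v-2*rad],np.array(e[1])/8
gs=cv2.imread('pics/scene0.png',0);gt=cv2.imread('pics/top0.png',0)
print(gs[185:200,300],gt[200,158:210])
a=blob('scene',299,192,150);b=blob('top',183,200,200);print(a,b,tri(a[0],b[0]))
print(plane('scene',*a[0],.038),plane('top',*b[0],.038))
for z in (.174,.185):print(plane('scene',197.2,198.2,z),plane('top',298.5,196.3,z))
print(tri((197.2,198.2),(298.5,196.3)))
# arm ends in top view, height ~ .018
L=plane('top',164.0,200.2,.018);Rr=plane('top',206.2,199.0,.018);print(L,Rr)
for z in(.021,):print(plane('scene',274+55/8,178+213/8,z),plane('scene',274+335/8,178+65/8,z))
E
```

```text
[119 118 117 139 166 170 169 170 169 170 171 131  97 120 107] [151 149 151 149 152 141 124 152 180 173 167 169 167 171 168 173 171 177
 192 198 220 239 244 244 243 243 242 242 242 242 222 155 140 160 172 175
 176 175 174 163 157 159 151 145 132 128 133 138 149 149 151 153]
(array([299.58119774, 191.93496513]), array([ 7.00649977, 10.12318039])) (array([182.75876808, 199.31493568]), array([10.25272751, 11.84591007])) (array([0.548147  , 0.18709024, 0.03473756]), np.float64(0.000759727913786818))
[0.55069132 0.18543095 0.038     ] [0.54733128 0.18622251 0.038     ]
[ 0.51226876 -0.1882587   0.174     ] [ 0.51038902 -0.19028131  0.174     ]
[ 0.52205786 -0.19196785  0.185     ] [ 0.50834937 -0.18859703  0.185     ]
(array([ 0.51104285, -0.18918674,  0.17331225]), np.float64(0.002615089127329744))
[0.55174608 0.25471115 0.018     ] [0.54776832 0.10784048 0.018     ]
[0.55515682 0.10323767 0.021     ] [0.54431743 0.26485826 0.021     ]
```

Emit:
arm_command(moves=[0, 0, -1, -7.1, 0, 0, -1, -7.1, 0, 0, -1, -7.1, 0, 0, -1, -7.1, 0, 0, -1, -7.1, 0, 0, -1, -7.1, 0, 0, -1, -7.1, 0, 0, -1, -7.1, 0, 0, -1, -7.1, 0, 0, -1, -7.0], fingers=100)

```text
time: 0.93
ee_pos: [0.2059, -0.5899, 0.3226]
eef_rot: [0.704, 0.71, 0.0, -0.0]
ft_force: [-1.1, -0.6, 0.3]
width: 0.087
grip_force: 0.0
```

Emit:
arm_command(moves=[3, 2.3, 0, 0, 3, 2.3, 0, 0, 3, 2.3, 0, 0, 3, 2.3, 0, 0, 3, 2.3, 0, 0, 3, 2.3, 0, 0, 3, 2.3, 0, 0, 3, 2.3, 0, 0, 3, 2.3, 0, 0, 3, 2.3, 0, 0, 3, 2.3, 0, 0, 3, 2.3, 0, 0])

```text
time: 1.93
ee_pos: [0.4817, -0.2278, 0.3225]
eef_rot: [0.706, 0.708, -0.0, 0.0]
ft_force: [0.2, -1.0, 0.1]
width: 0.0868
grip_force: 0.0
```

Emit:
arm_command(moves=[3.4, 0.5, 0, 0, 3.4, 0.5, 0, 0, 3.4, 0.5, 0, 0, 3.4, 0.5, 0, 0, 3.4, 0.5, 0, 0, 3.4, 0.5, 0, 0, 3.4, 0.5, 0, 0, 3.4, 0.5, 0, 0, 3.4, 0.5, 0, 0, 3.4, 0.5, 0, 0, 3.4, 0.5, 0, 0, 3.4, 0.5, 0, 0])

```text
time: 2.93
ee_pos: [0.54, 0.1801, 0.3223]
eef_rot: [0.706, 0.708, -0.0, 0.0]
ft_force: [-0.2, -0.4, 0.3]
width: 0.0869
grip_force: 0.0
```

Emit:
arm_command(moves=[0.7, 0.8, 0, 0, 0, 0, 3, 0, 0, 0, 3, 0, 0, 0, 3, 0, 0, 0, 3, 0, 0, 0, 3, 0, 0, 0, 3, 0, 0, 0, 3, 0, 0, 0, 3, 0, 0, 0, 2, 0, 0, 0, 0, 0, 0, 0, 0, 0])

```text
time: 3.93
ee_pos: [0.5474, 0.1856, 0.0621]
eef_rot: [0.706, 0.708, -0.001, -0.001]
ft_force: [0.4, 0.4, 1.9]
width: 0.0866
grip_force: 0.0
```

```bash
python3 - <<'E'
from h import *
o=[]
for n in('scene','top'):
    im=r.camera(n)[:,:,::-1].copy();cv2.imwrite(f'pics/{n}1.png',im)
    u,v=proj(n,[.548,.187,.05]).astype(int)
    o.append(cv2.resize(im[v-30:v+30,u-25:u+25],(400,480),interpolation=cv2.INTER_CUBIC));print(u-25,v-30)
cv2.imwrite('pics/c1.png',np.hstack(o));print(r.read_state()['ee_pos'])
E
```

```text
274 158
156 168
[0.54890575 0.18623052 0.06412461]
```

View pics/c1.png

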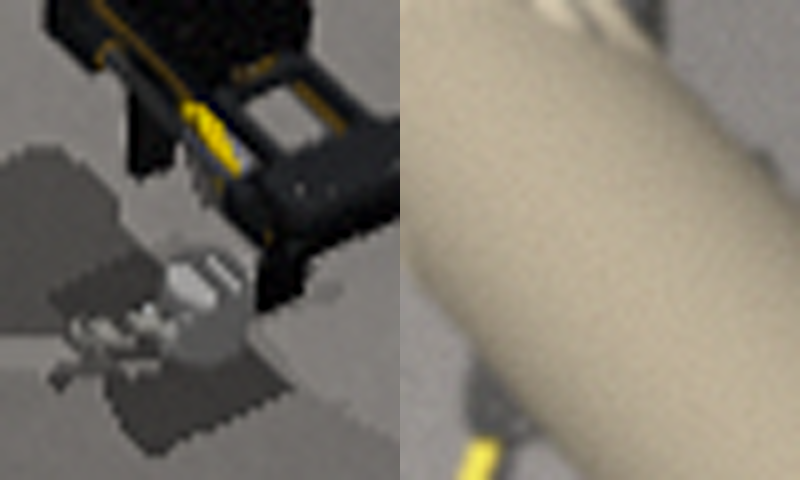

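The scene crop shows the cap at about (300,193) standing between the two open fingers, with its arms running across the closing line. The arm hides it in the top view. I'll go down and grip.

Emit:
arm_command(moves=[0, 0, 1, 0, 0, 0, 1, 0, 0, 0, 1, 0, 0, 0, 1, 0, 0, 0, 0.8, 0, 0, 0, 0, 0, 0, 0, 0, 0])

```text
time: 4.62
ee_pos: [0.5476, 0.1857, 0.0139]
eef_rot: [0.706, 0.708, -0.0, -0.0]
ft_force: [-0.2, -0.3, -0.1]
width: 0.0873
grip_force: 0.0
```

Emit:
arm_command(moves=[0, 0, 0, 0, 0, 0, 0, 0, 0, 0, 0, 0, 0, 0, 0, 0, 0, 0, 0, 0, 0, 0, 0, 0, 0, 0, 0, 0, 0, 0, 0, 0], fingers=0, squeeze=25)

```text
time: 5.28
ee_pos: [0.5482, 0.1857, 0.0146]
eef_rot: [0.706, 0.708, 0.0, 0.0]
ft_force: [-1.2, -0.3, 0.4]
width: 0.0415
grip_force: 12.5
```

Emit:
arm_command(moves=[0, 0, -1, 0, 0, 0, -2, 0, 0, 0, -2.5, 0, 0, 0, -2.5, 0, 0, 0, -2.5, 0, 0, 0, -2.5, 0, 0, 0, -2.5, 0, 0, 0, -2.5, 0, 0, 0, -2.5, 0, 0, 0, -1.5, 0, 0, 0, -1, 0, 0, 0, 0, 0])

```text
time: 6.28
ee_pos: [0.5485, 0.1862, 0.2467]
eef_rot: [0.706, 0.708, 0.001, 0.001]
ft_force: [0.9, 0.2, -2.0]
width: 0.0413
grip_force: 25.0
```

Emit:
arm_command(moves=[-1.5, -0.1, 0, 0, -3, -0.3, 0, 0, -3.5, -0.4, 0, 0, -3.8, -0.4, 0, 0, -3.8, -0.4, 0, 0, -3.8, -0.4, 0, 0, -3.8, -0.4, 0, 0, -3.8, -0.4, 0, 0, -3.5, -0.4, 0, 0, -3, -0.3, 0, 0, -2.5, -0.2, 0, 0, -1.4, 0, 0, 0])

```text
time: 7.28
ee_pos: [0.5103, -0.192, 0.243]
eef_rot: [0.708, 0.707, -0.001, -0.001]
ft_force: [0.7, -0.1, -2.8]
width: 0.0412
grip_force: 25.0
```

Emit:
arm_command(moves=[0, 0, 0, 0, 0, 0, 0, 0, 0, 0, 0, 0])

```text
time: 7.53
ee_pos: [0.5122, -0.1865, 0.2441]
eef_rot: [0.706, 0.709, 0.0, -0.001]
ft_force: [-0.6, 0.2, -2.7]
width: 0.0411
grip_force: 25.0
```

```bash
python3 - <<'E'
from h import *
o=[]
for n in('scene','top'):
    im=r.camera(n)[:,:,::-1].copy();cv2.imwrite(f'pics/{n}2.png',im)
    u,v=proj(n,[.511,-.189,.22]).astype(int)
    o.append(cv2.resize(im[v-30:v+30,u-25:u+25],(400,480),interpolation=cv2.INTER_CUBIC));print(u-25,v-30)
cv2.imwrite('pics/c2.png',np.hstack(o));s=r.read_state();print(s['ee_pos'],s['ft_force'],s['width'])
E
```

```text
170 157
275 163
[ 0.51232296 -0.1865678   0.24443201] [-0.02324137  1.0236419  -2.65891128] 0.04132650292607353
```

View pics/c2.png

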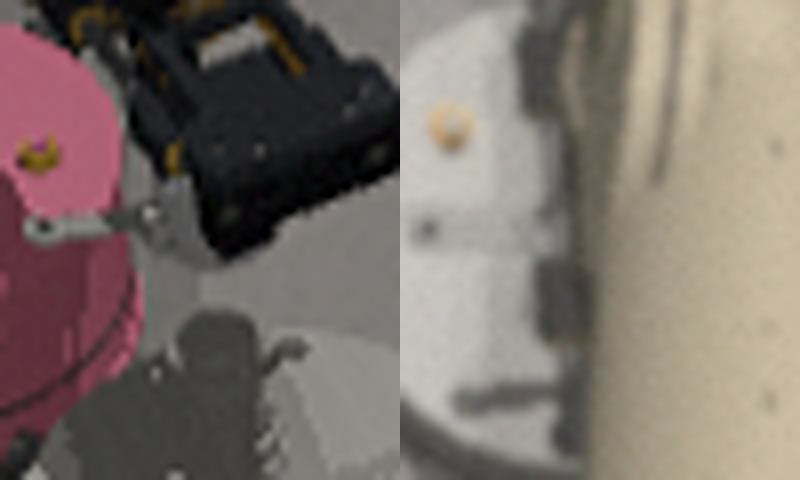

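The scene crop shows the cap held above the port:
- **Left arm eye:** about crop (42,228), or about (174.9,185.1) in full pixels.
- **Port rim:** crop (218,325), or about (196.8,197.2).

In the top view the left eye is at crop (30,230), or about (278.3,191.4). I'll check these against the predictions.

```bash
python3 - <<'E'
from h import *
T=np.array([.5123,-.1866,.2444]);m=T-[0,0,.0146]
print('mouth scene px crop',(proj('scene',m)-[170,157])*8)
for dy in(20.5,-20.5):print((proj('scene',m+[0,dy/1e3,0])-[170,157])*8)
e1,e2=(174.9,185.1),(278.3,191.4)
print('eye tri',tri(e1,e2),plane('scene',*e1,m[2]+.021),plane('top',*e2,m[2]+.021))
print('axis pred eye',m+[0,.0695,.021])
E
```

```text
mouth scene px crop [208.71604237 226.5118301 ]
[257.75078059 206.84938936]
[159.12389371 246.39778685]
eye tri (array([ 0.49881837, -0.18262244,  0.22807532]), np.float64(0.12317762983992839)) [ 0.49949081 -0.24721927  0.2508    ] [ 0.51365819 -0.12188918  0.2508    ]
axis pred eye [ 0.5123 -0.1171  0.2508]
```

Both eyes lie within a few mm of the prediction for the cap centred in the gripper. My port estimate is (0.511, -0.189) with the rim near z 0.175. I'll shift slightly and feel downwards.

Emit:
arm_command(moves=[-0.3, -0.1, 0.5, 0, 0, 0, 1, 0, 0, 0, 1, 0, 0, 0, 0.7, 0, 0, 0, 0, 0, 0, 0, 0, 0])

```text
time: 8.13
ee_pos: [0.5107, -0.1911, 0.2119]
eef_rot: [0.706, 0.708, -0.0, -0.001]
ft_force: [0.6, 0.4, -1.9]
width: 0.0413
grip_force: 25.0
```

Emit:
arm_command(moves=[0, 0, 0.1, 0, 0, 0, 0.1, 0, 0, 0, 0.1, 0, 0, 0, 0, 0])

```text
time: 8.47
ee_pos: [0.5111, -0.1914, 0.2096]
eef_rot: [0.706, 0.708, 0.0, 0.0]
ft_force: [-0.1, -0.2, -2.8]
width: 0.041
grip_force: 25.0
```

Emit:
arm_command(moves=[0, 0, 0.1, 0, 0, 0, 0.1, 0, 0, 0, 0.1, 0, 0, 0, 0, 0])

```text
time: 8.8
ee_pos: [0.5109, -0.1914, 0.2063]
eef_rot: [0.706, 0.708, -0.0, -0.0]
ft_force: [-0.9, 0.3, -3.1]
width: 0.0412
grip_force: 25.0
```

Emit:
arm_command(moves=[0, 0, 0.1, 0, 0, 0, 0.1, 0, 0, 0, 0.1, 0, 0, 0, 0, 0])

```text
time: 9.13
ee_pos: [0.5109, -0.1914, 0.2033]
eef_rot: [0.706, 0.708, -0.0, -0.0]
ft_force: [-0.4, -0.2, -2.9]
width: 0.0411
grip_force: 25.0
```

Emit:
arm_command(moves=[0.2, 0, 0.1, 0, 0, 0, 0.1, 0, 0, 0, 0.1, 0, 0, 0, 0, 0])

```text
time: 9.47
ee_pos: [0.5109, -0.1893, 0.2003]
eef_rot: [0.706, 0.708, -0.0, -0.0]
ft_force: [0.1, 0.2, -2.7]
width: 0.0412
grip_force: 25.0
```

Emit:
arm_command(moves=[0, 0, 0.1, 0, 0, 0, 0.1, 0, 0, 0, 0.1, 0, 0, 0, 0, 0])

```text
time: 9.8
ee_pos: [0.5109, -0.1894, 0.1973]
eef_rot: [0.706, 0.708, -0.0, -0.0]
ft_force: [-0.2, -0.4, -2.4]
width: 0.041
grip_force: 25.0
```

Emit:
arm_command(moves=[0, 0, 0.1, 0, 0, 0, 0.1, 0, 0, 0, 0.1, 0, 0, 0, 0, 0])

```text
time: 10.13
ee_pos: [0.5109, -0.1893, 0.1943]
eef_rot: [0.706, 0.708, -0.0, -0.0]
ft_force: [0.6, 0.4, -2.1]
width: 0.0411
grip_force: 25.0
```

Emit:
arm_command(moves=[0, 0, 0.1, 0, 0, 0, 0.1, 0, 0, 0, 0, 0])

```text
time: 10.38
ee_pos: [0.5109, -0.1893, 0.1923]
eef_rot: [0.706, 0.708, -0.0, -0.0]
ft_force: [-0.1, -0.7, -2.9]
width: 0.0413
grip_force: 25.0
```

Emit:
arm_command(moves=[0, 0, 0.1, 0, 0, 0, 0.1, 0, 0, 0, 0, 0])

```text
time: 10.63
ee_pos: [0.5109, -0.1894, 0.1903]
eef_rot: [0.706, 0.708, -0.0, -0.0]
ft_force: [0.2, 0.2, -2.1]
width: 0.0414
grip_force: 25.0
```

Emit:
arm_command(moves=[0, 0, 0.1, 0, 0, 0, 0.1, 0, 0, 0, 0, 0])

```text
time: 10.88
ee_pos: [0.5112, -0.1895, 0.1887]
eef_rot: [0.706, 0.708, 0.0, 0.0]
ft_force: [0.1, -0.7, -0.3]
width: 0.0412
grip_force: 25.0
```

Emit:
arm_command(moves=[0, 0, 0.1, 0, 0, 0, 0.1, 0, 0, 0, 0, 0])

```text
time: 11.13
ee_pos: [0.5113, -0.1897, 0.1866]
eef_rot: [0.706, 0.708, 0.0, 0.001]
ft_force: [1.9, -2.0, -2.9]
width: 0.0415
grip_force: 25.0
```

Emit:
arm_command(moves=[0, 0, 0.1, 0, 0, 0, 0.1, 0, 0, 0, 0, 0])

```text
time: 11.38
ee_pos: [0.5113, -0.1897, 0.1846]
eef_rot: [0.706, 0.708, 0.0, 0.001]
ft_force: [3.8, -1.9, -1.0]
width: 0.041
grip_force: 25.0
```

Emit:
arm_command(moves=[0, 0, 0.1, 0, 0, 0, 0.1, 0, 0, 0, 0, 0])

```text
time: 11.63
ee_pos: [0.5113, -0.1896, 0.1826]
eef_rot: [0.706, 0.708, 0.0, 0.0]
ft_force: [4.0, -3.8, -2.0]
width: 0.0412
grip_force: 25.0
```

Emit:
arm_command(moves=[0, 0, 0.1, 0, 0, 0, 0.1, 0, 0, 0, 0, 0])

```text
time: 11.88
ee_pos: [0.5113, -0.1896, 0.1806]
eef_rot: [0.706, 0.708, 0.0, 0.0]
ft_force: [4.3, -3.9, 0.1]
width: 0.0413
grip_force: 25.0
```

Lateral contact (+x, -y) after riding the chamfer near rim z 0.176, so the cap is on. I'll ease it sideways and continue down.

Emit:
arm_command(moves=[-0.1, 0.1, 0.1, 0, 0, 0, 0.1, 0, 0, 0, 0, 0])

```text
time: 12.13
ee_pos: [0.5114, -0.19, 0.1778]
eef_rot: [0.706, 0.708, -0.0, -0.001]
ft_force: [1.0, -1.1, -2.8]
width: 0.0406
grip_force: 25.0
```

Emit:
arm_command(moves=[0, 0, 0.1, 0, 0, 0, 0.1, 0, 0, 0, 0.1, 0, 0, 0, 0, 0])

```text
time: 12.47
ee_pos: [0.5116, -0.19, 0.1751]
eef_rot: [0.706, 0.708, -0.0, -0.0]
ft_force: [-0.8, -0.7, -3.5]
width: 0.041
grip_force: 25.0
```

Emit:
arm_command(moves=[0, 0, 0.1, 0, 0, 0, 0.1, 0, 0, 0, 0.1, 0, 0, 0, 0, 0])

```text
time: 12.8
ee_pos: [0.5118, -0.1903, 0.1722]
eef_rot: [0.706, 0.708, -0.0, -0.0]
ft_force: [0.6, -0.8, -2.1]
width: 0.0411
grip_force: 25.0
```

Emit:
arm_command(moves=[0, 0, 0.1, 0, 0, 0, 0.1, 0, 0, 0, 0, 0])

```text
time: 13.05
ee_pos: [0.5121, -0.1903, 0.1709]
eef_rot: [0.706, 0.708, -0.0, 0.0]
ft_force: [-2.0, 1.0, 2.6]
width: 0.0418
grip_force: 25.0
```

Emit:
arm_command(moves=[0, 0, 0.1, 0, 0, 0, 0.1, 0, 0, 0, 0, 0])

```text
time: 13.3
ee_pos: [0.5121, -0.1903, 0.169]
eef_rot: [0.706, 0.708, -0.0, 0.0]
ft_force: [-4.0, 0.7, 4.7]
width: 0.0415
grip_force: 25.0
```

Emit:
arm_command(moves=[0, -0.05, 0.1, 0, 0, 0, 0.1, 0, 0, 0, 0, 0])

```text
time: 13.55
ee_pos: [0.5121, -0.1903, 0.1675]
eef_rot: [0.706, 0.708, 0.0, 0.001]
ft_force: [-3.4, 1.0, 7.5]
width: 0.0412
grip_force: 25.0
```

Emit:
arm_command(moves=[0, 0, 0.1, 0, 0, 0, 0.1, 0, 0, 0, 0, 0])

```text
time: 13.8
ee_pos: [0.5121, -0.1904, 0.1657]
eef_rot: [0.706, 0.708, 0.0, 0.001]
ft_force: [-3.8, 1.6, 8.3]
width: 0.0413
grip_force: 25.0
```

Emit:
arm_command(moves=[0, 0, 0.1, 0, 0, 0, 0.05, 0, 0, 0, 0, 0])

```text
time: 14.05
ee_pos: [0.5121, -0.1904, 0.1645]
eef_rot: [0.706, 0.708, 0.0, 0.001]
ft_force: [-4.9, 1.9, 11.0]
width: 0.041
grip_force: 25.0
```

Emit:
arm_command(moves=[0, 0, 0.05, 0, 0, 0, 0, 0, 0, 0, 0, 0])

```text
time: 14.3
ee_pos: [0.5121, -0.1904, 0.1641]
eef_rot: [0.706, 0.708, 0.0, 0.001]
ft_force: [-4.5, 1.7, 13.0]
width: 0.0411
grip_force: 25.0
```

Emit:
arm_command(moves=[0, -0.05, 0.05, 0, 0, 0, 0, 0, 0, 0, 0, 0])

```text
time: 14.55
ee_pos: [0.5121, -0.1904, 0.1638]
eef_rot: [0.706, 0.708, 0.001, 0.001]
ft_force: [-3.9, 2.0, 12.2]
width: 0.0415
grip_force: 25.0
```

Emit:
arm_command(moves=[0, 0, 0.05, 0, 0, 0, 0, 0, 0, 0, 0, 0])

```text
time: 14.8
ee_pos: [0.5121, -0.1904, 0.1634]
eef_rot: [0.706, 0.708, 0.001, 0.001]
ft_force: [-4.4, 1.7, 12.6]
width: 0.0411
grip_force: 25.0
```

Emit:
arm_command(moves=[0, 0, 0.05, 0, 0, 0, 0, 0, 0, 0, 0, 0])

```text
time: 15.05
ee_pos: [0.5121, -0.1904, 0.1629]
eef_rot: [0.706, 0.708, 0.001, 0.001]
ft_force: [-3.6, 2.2, 13.9]
width: 0.0413
grip_force: 25.0
```

Emit:
arm_command(moves=[0, 0, 0.05, 0, 0, 0, 0, 0, 0, 0, 0, 0])

```text
time: 15.3
ee_pos: [0.5121, -0.1903, 0.1627]
eef_rot: [0.706, 0.708, 0.0, 0.001]
ft_force: [-5.7, 1.3, 16.3]
width: 0.0413
grip_force: 25.0
```

Emit:
arm_command(moves=[0, 0, 0.05, 0, 0, 0, 0, 0, 0, 0, 0, 0])

```text
time: 15.55
ee_pos: [0.5121, -0.1904, 0.1626]
eef_rot: [0.706, 0.708, 0.0, 0.002]
ft_force: [-6.2, 2.8, 20.7]
width: 0.0414
grip_force: 25.0
```

Emit:
arm_command(moves=[0, 0, 0.03, 0, 0, 0, 0, 0, 0, 0, 0, 0])

```text
time: 15.8
ee_pos: [0.5122, -0.1904, 0.1626]
eef_rot: [0.706, 0.708, 0.0, 0.002]
ft_force: [-7.5, 2.8, 22.9]
width: 0.0413
grip_force: 25.0
```

Force shot up at about 9 mm of seal travel, so the seal is home. I'll unload, release, rise and turn for the arms.

Emit:
arm_command(moves=[0, 0, -0.15, 0, 0, 0, 0, 0])

```text
time: 15.97
ee_pos: [0.5121, -0.1904, 0.1629]
eef_rot: [0.706, 0.708, 0.001, 0.001]
ft_force: [-2.7, 1.8, 11.5]
width: 0.0413
grip_force: 25.0
```

Emit:
arm_command(moves=[0, 0, 0, 0, 0, 0, 0, 0, 0, 0, 0, 0, 0, 0, 0, 0, 0, 0, 0, 0, 0, 0, 0, 0], fingers=100)

```text
time: 16.47
ee_pos: [0.5109, -0.1904, 0.161]
eef_rot: [0.706, 0.708, -0.0, -0.0]
ft_force: [-0.3, -0.3, -0.1]
width: 0.0734
grip_force: 0.0
```

Emit:
arm_command(moves=[0, 0, -1, 0, 0, 0, -1, 0, 0, 0, -2, 0, 0, 0, -2, 0, 0, 0, -2, 0, 0, 0, 0, 0])

```text
time: 16.97
ee_pos: [0.5129, -0.1906, 0.2465]
eef_rot: [0.706, 0.708, 0.001, 0.003]
ft_force: [1.1, -0.9, 1.1]
width: 0.0866
grip_force: 0.0
```

Emit:
arm_command(moves=[0, 0, 0, 7, 0, 0, 0, 7, 0, 0, 0, 7, 0, 0, 0, 7, 0, 0, 0, 7, 0, 0, 0, 7, 0, 0, 0, 7, 0, 0, 0, 7, 0, 0, 0, 7, 0, 0, 0, 7, 0, 0, 0, 7, 0, 0, 0, 7])

```text
time: 17.97
ee_pos: [0.5112, -0.1903, 0.242]
eef_rot: [0.999, 0.051, 0.0, 0.0]
ft_force: [-0.5, -0.1, -0.1]
width: 0.0871
grip_force: 0.0
```

Emit:
arm_command(moves=[0, 0, 0, 6.1, 0, 0, 0, 0, 0, 0, 0, 0])

```text
time: 18.22
ee_pos: [0.5112, -0.1903, 0.2418]
eef_rot: [1.0, 0.002, 0.0, 0.0]
ft_force: [0.6, -0.2, -0.5]
width: 0.0869
grip_force: 0.0
```

```bash
python3 - <<'E'
from h import *
o=[]
for n in('scene','top'):
    im=r.camera(n)[:,:,::-1].copy();cv2.imwrite(f'pics/{n}3.png',im)
    u,v=proj(n,[.512,-.190,.19]).astype(int)
    o.append(cv2.resize(im[v-30:v+30,u-25:u+25],(400,480),interpolation=cv2.INTER_CUBIC));print(u-25,v-30)
cv2.imwrite('pics/c3.png',np.hstack(o));s=r.read_state();print(s['ee_pos'],s['eef_rot'],s['ft_force'],s['width'],s['joint_positions'])
E
```

```text
171 164
274 164
[ 0.51105832 -0.19031726  0.24154985] [9.99997699e-01 2.13691437e-03 1.71577956e-04 7.82091452e-05] [-0.37779892  0.20199014 -0.56395256] 0.08711220095584155 [ 0.71576705  0.18287136 -0.49964074  1.62423137  0.08935608  1.35689512
 -1.36234107]
```

View pics/c3.png

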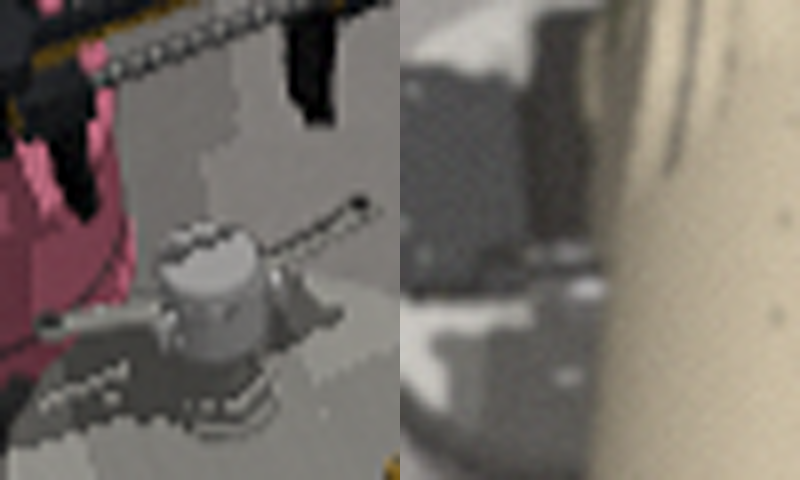

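The scene crop shows the cap seated upright on the port. The right eye is at crop (47,325), or (176.5,204.2), and the left eye at (358,205), or (215.4,189.2). Fingertips hang clear above. I'll estimate the arm angles.

```bash
python3 - <<'E'
from h import *
for u,v in((176.5,204.2),(215.4,189.2),(196.7,195.6)):
    o,d=ray('scene',u,v)
    for x in(.510,.514):print(x,o+d*(x-o[0])/d[0])
print(proj('scene',[.512,-.190,.186]),'top ctr')
E
```

```text
0.51 [ 0.51       -0.25581578  0.18220552]
0.514 [ 0.514      -0.25702359  0.18665193]
0.51 [ 0.51       -0.12335857  0.17792058]
0.514 [ 0.514      -0.12516231  0.18238627]
0.51 [ 0.51       -0.18794861  0.18348162]
0.514 [ 0.514      -0.18946176  0.18792228]
[196.31113524 195.689544  ] top ctr
```

Emit:
arm_command(moves=[0.05, 0, 1.5, 0, 0, 0, 1.5, 0, 0, 0, 1.5, 0, 0, 0, 0, 0])

```text
time: 18.65
ee_pos: [0.5101, -0.19, 0.1936]
eef_rot: [1.0, 0.002, -0.002, -0.001]
ft_force: [-0.1, -0.1, -0.1]
width: 0.0866
grip_force: 0.0
```

Emit:
arm_command(moves=[0, 0, 0.3, 0, 0, 0, 0.3, 0, 0, 0, 0.3, 0, 0, 0, 0.3, 0, 0, 0, 0.3, 0, 0, 0, 0, 0])

```text
time: 19.15
ee_pos: [0.5114, -0.1904, 0.1809]
eef_rot: [1.0, 0.0, -0.0, 0.0]
ft_force: [0.4, 0.0, 0.8]
width: 0.0871
grip_force: 0.4
```

Emit:
arm_command(moves=[0, 0, 0.2, 0, 0, 0, 0.2, 0, 0, 0, 0.2, 0, 0, 0, 0.2, 0, 0, 0, 0.2, 0, 0, 0, 0, 0])

```text
time: 19.65
ee_pos: [0.5121, -0.1905, 0.1717]
eef_rot: [1.0, 0.0, 0.001, 0.0]
ft_force: [0.9, -0.6, 2.0]
width: 0.0869
grip_force: 1.1
```

Emit:
arm_command(moves=[0, 0, 0.2, 0, 0, 0, 0.2, 0, 0, 0, 0.2, 0, 0, 0, 0.2, 0, 0, 0, 0.2, 0, 0, 0, 0, 0])

```text
time: 20.15
ee_pos: [0.5121, -0.1906, 0.1617]
eef_rot: [1.0, 0.0, 0.001, 0.0]
ft_force: [1.5, -1.2, 3.1]
width: 0.0868
grip_force: 2.5
```

```bash
python3 - <<'E'
from h import *
s=r.read_state();print(s['ee_pos'],s['eef_rot'],s['ft_force'],s['torque'],s['width'])
n='scene';im=r.camera(n)[:,:,::-1].copy();u,v=197,194
cv2.imwrite('pics/c4.png',cv2.resize(im[v-30:v+30,u-35:u+35],(560,480),interpolation=cv2.INTER_CUBIC))
E
```

```text
[ 0.5120908  -0.19062535  0.16165854] [9.99999599e-01 3.06960559e-04 7.65814468e-04 3.49297492e-04] [ 1.45782519 -1.24111015  3.12500738] [-0.23181212 -0.30501952 -0.02847697] 0.08676419688971601
```

View pics/c4.png

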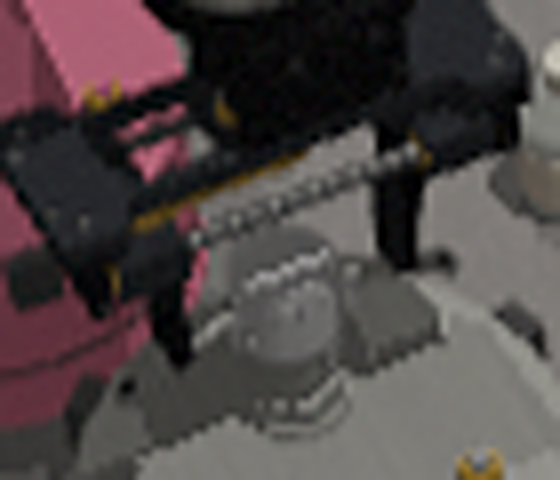

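The scene crop shows both fingertips lying on both arms. The right tip is at crop (125,385) and the left at (440,262), both slightly below level and much alike. I'll continue down.

Emit:
arm_command(moves=[0, 0, 0.2, 0, 0, 0, 0.2, 0, 0, 0, 0.2, 0, 0, 0, 0.2, 0, 0, 0, 0.2, 0, 0, 0, 0, 0])

```text
time: 20.7
ee_pos: [0.5117, -0.1903, 0.1513]
eef_rot: [1.0, 0.0, 0.0, 0.0]
ft_force: [0.7, -0.9, 4.1]
width: 0.087
grip_force: 1.6
```

Emit:
arm_command(moves=[0, 0, 0.2, 0, 0, 0, 0.2, 0, 0, 0, 0.2, 0, 0, 0, 0.2, 0, 0, 0, 0, 0])

```text
time: 21.12
ee_pos: [0.5114, -0.1903, 0.143]
eef_rot: [1.0, 0.0, -0.0, -0.0]
ft_force: [0.3, 0.2, 3.9]
width: 0.0875
grip_force: 1.4
```

Emit:
arm_command(moves=[0, 0, 0.2, 0, 0, 0, 0.2, 0, 0, 0, 0.2, 0, 0, 0, 0.2, 0, 0, 0, 0, 0])

```text
time: 21.53
ee_pos: [0.5113, -0.1903, 0.1347]
eef_rot: [1.0, 0.0, -0.0, -0.0]
ft_force: [1.2, -1.0, 1.5]
width: 0.0874
grip_force: 1.1
```

Emit:
arm_command(moves=[0, 0, 0.2, 0, 0, 0, 0.2, 0, 0, 0, 0.1, 0, 0, 0, 0, 0])

```text
time: 21.87
ee_pos: [0.5113, -0.1903, 0.1299]
eef_rot: [1.0, 0.0, -0.0, -0.0]
ft_force: [0.3, 0.5, 1.3]
width: 0.0871
grip_force: 1.1
```

Both arms swung with symmetric forces, so now I'll close gently with low squeeze.

Emit:
arm_command(moves=[0, 0, 0, 0, 0, 0, 0, 0, 0, 0, 0, 0, 0, 0, 0, 0], fingers=88, squeeze=8)

```text
time: 22.2
ee_pos: [0.5111, -0.1905, 0.1298]
eef_rot: [1.0, 0.0, -0.0, -0.0]
ft_force: [0.1, -2.2, -2.7]
width: 0.0776
grip_force: 2.9
```

Emit:
arm_command(moves=[0, 0, 0, 0, 0, 0, 0, 0, 0, 0, 0, 0, 0, 0, 0, 0], fingers=78)

```text
time: 22.53
ee_pos: [0.5111, -0.1906, 0.1298]
eef_rot: [1.0, 0.0, -0.0, 0.0]
ft_force: [0.1, -1.7, -5.9]
width: 0.0687
grip_force: 4.6
```

Emit:
arm_command(moves=[0, 0, 0, 0, 0, 0, 0, 0, 0, 0, 0, 0, 0, 0, 0, 0], fingers=70)

```text
time: 22.87
ee_pos: [0.5112, -0.1904, 0.13]
eef_rot: [1.0, 0.0, -0.0, -0.0]
ft_force: [-1.5, -2.6, -8.8]
width: 0.061
grip_force: 5.6
```

Emit:
arm_command(moves=[0, 0, 0, 0, 0, 0, 0, 0, 0, 0, 0, 0, 0, 0, 0, 0], fingers=60, squeeze=12)

```text
time: 23.2
ee_pos: [0.5111, -0.191, 0.1297]
eef_rot: [1.0, 0.0, -0.0, 0.0]
ft_force: [0.4, -5.6, -12.3]
width: 0.0563
grip_force: 12.0
```

Emit:
arm_command(moves=[0, 0, 0, 0, 0, 0, 0, 0, 0, 0, 0, 0], squeeze=16)

```text
time: 23.45
ee_pos: [0.5111, -0.1911, 0.1295]
eef_rot: [1.0, 0.0, -0.0, 0.0]
ft_force: [2.4, -5.1, -14.7]
width: 0.056
grip_force: 16.0
```

Emit:
arm_command(moves=[0, 0, 0, 0, 0, 0, 0, 0, 0, 0, 0, 0, 0, 0, 0, 0, 0, 0, 0, 0, 0, 0, 0, 0], fingers=100)

```text
time: 23.95
ee_pos: [0.5118, -0.1902, 0.1306]
eef_rot: [1.0, 0.0, 0.0, 0.0]
ft_force: [0.4, -1.1, 1.0]
width: 0.0846
grip_force: 0.0
```

Emit:
arm_command(moves=[0, 0, -1, 0, 0, 0, -2, 0, 0, 0, -2, 0, 0, 0, -2, 0, 0, 0, -2, 0, 0, 0, -2, 0, 0, 0, -2, 0, 0, 0, -1, 0, 0, 0, 0, 0, 0, 0, 0, 0])

```text
time: 24.78
ee_pos: [0.5115, -0.1904, 0.2702]
eef_rot: [1.0, 0.0, 0.0, 0.0]
ft_force: [-1.1, 0.5, -1.5]
width: 0.0869
grip_force: 0.0
```

```bash
python3 - <<'E'
from h import *
s=r.read_state();print(s['ee_pos'],s['ft_force'],s['width'])
im=r.camera('scene')[:,:,::-1].copy();u,v=197,200
cv2.imwrite('pics/c5.png',cv2.resize(im[v-24:v+24,u-28:u+28],(672,576),interpolation=cv2.INTER_CUBIC))
E
```

```text
[ 0.51154043 -0.19035573  0.27024299] [-1.06573387  0.53516998 -1.46209725] 0.0868564909981562
```

View pics/c5.png

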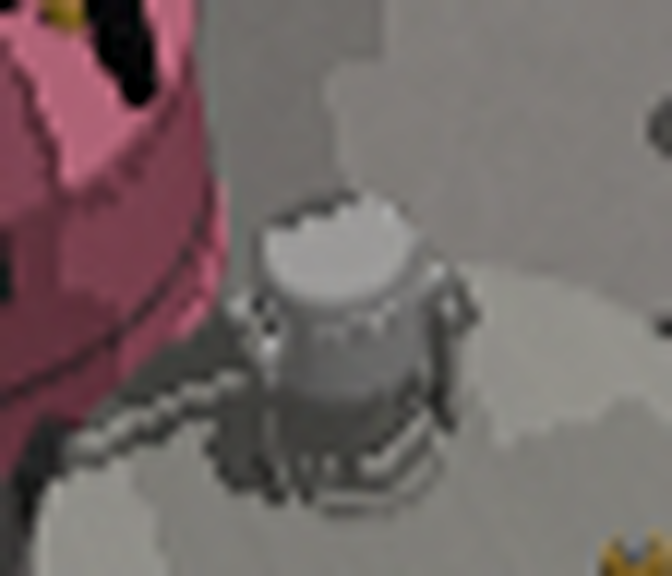

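The scene crop shows the cap upright on the port. The left arm hangs from (455,290) to (450,430) and the right from (250,310) to (275,490). The pale stripe at (150,415) was there before, a lit patch on the lid. The 56 mm closing width agrees with both arms locked, and the gripper is clear.

```bash
python3 -c "
from bench import r
print(r.close_job())"
```

```text
the job is handed in; nothing more can be done
None
```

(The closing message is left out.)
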